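# Slide the instrument cover off its chassis so that it hangs over the parking bar

## Robot

A 6-joint arm with a two-finger parallel gripper is mounted at the origin on a cart in front of the work surface, level with it; the furniture and walls round the work are solid. World frame = base frame: x ahead of the robot, y to its left, z up, the work surface at z = 0. Lengths are in m, angles in rad, forces in N, time in s.
With the tool pointing down it reaches from about 0.275 to 0.825 m from the base axis. Payload 4.9 kg.
Tool frame: the origin (TCP) lies between the finger pads; the fingertips stand env.nose_length ahead of it and the grasp point (between the pads) lies 3 mm ahead of it (env.nose_length is the distance from the TCP to the fingertips, in m); z points along the fingers, y is the line along which they close (so a half turn about z gives the same grasp; the last joint's range is limited). The gripper opens to 85 mm and grips with 20 to 120 N. Pads are 22 mm wide; open, the fingers measure 114 mm over their backs; the gripper's body (76 mm by 85 mm) begins 54 mm behind the grasp point. The pads swing forward as they close: fully open they stand 13 mm farther back than shut.
Start: joints at [-1.27, 0.326, -0.193, 1.052, 0, 1.437], TCP at [0.232, -0.499, 0.253] pointing down, gripper open.
Joint ranges: [-2.65, 2.65], [-0.97, 1.79], [-1.3, 1.35], [-1.93, 2.1], [-1.47, 1.37], [-3.14, 3.14]. Speed limits (rad/s): [2.57, 2.57, 3.14, 3.14, 3.14, 3.14].

## Interface

Orientations are given as a unit quaternion [w, x, y, z].
In Python, from bench import env gives the robot as it stands.
- The arm moves only by the tool arm_command, never from a script. Its argument "series" is a list of rows, each an object of numbers: "gripper": the finger opening in cm, from 0 to 8.54; "x", "y", "z": the shift along the tool's x, y, z in cm; "roll": the turn about the tool's z in rad. A call has 1 to 5 rows; each row shifts and turns the commanded pose from where the row before left it, along the tool's axes as they then stand; what a row does not reach is not made up. A row lasts 1/12 s, in which the tool goes at most 41.7 mm and 7.16 degrees, less where a joint would pass 70% of its speed; a pose out of reach is approached as far as the arm can. A call is refused whole if a number of a shift passes 4.17 or a number of a turn 0.125, either way. A call with a gripper value outside its range is refused whole. The fingers move at their own pace and stop on an object; "newtons" is the grip in N (left out, the last holds). Time passes only in rows, so rows that do not move let the fingers close. It gives the time, the measured TCP pose, the force, the opening and the grip force at its end, in the units of the state.
- env.get_state(): the state, without advancing time (a new reading comes with each control period).
- env.grab_frame(name): name is "scene" or "top" or "wrist"; returns a dict with "color" (384x512x3 uint8, red, green, blue), "depth" (384x512 float32, m along the optical axis (not along the pixel's ray), 0 where there is no reading), "mtx" (3x3 intrinsics, pixels), "D" ([k1, k2, p1, p2, k3] as OpenCV has them; the pictures are not rectified), "world_from_camera" (4x4, takes a point from camera to world coordinates). Camera axes: x right, y down, z forward; pixel columns grow to the right and rows downward; lengths in m; the calibration is good to about 2 mm. A picture is of the moment at which its call begins.
- env.job_done(): hands the job in; it is judged then, once.
Trained networks look in a picture, given as the dict that the camera call returned (one of the last four; its "shot" number tells which), for a name from the list of things; names that differ only in an ending like _2 or _b are one class to them, and where a whole thing is asked for, a point or a joint stands for the part that bears it (a point fixed in the world has none). Each returns a list of dicts, best first, with "p" (0 to 1); they miss things now and then, are a little off and sometimes report something else, mostly with a low value. They report only what shows in the picture. A call takes as long as a camera call. They do not tell look-alikes from the thing itself.
- env.boxes_of(name, picture): "centre" ([x, y, z] in m, in world coordinates, good to about 4 mm: the middle of the surface that is visible of it).
The state is a dict: "t": time; "joint_pos": joint angles; "dq": joint speeds; "effort": joint torques, N m; "ee_pos": TCP position; "orientation": TCP orientation; "wrist_force": force on the tool from outside, world axes, zero at the start; "torque": the same for the moment, N m; "opening": finger opening in m; "grip_force": force on a finger pad.
Only numpy, scipy, OpenCV 4.12 (cv2) and the standard library are available. Lean on these libraries where they do the work, as an engineer would, in place of code of your own. Each camera call takes 0.05 s, during which the arm holds its last target. There are 200 camera calls.

## Task

The little power supply has to be opened for service. First swing the wooden parking bar beside it round to its stop, so that it lies in line with the chassis; then push the folded cover off the chassis endways, towards the side on which the bar stands and without lifting it away, so that it ends up hanging level over the middle of the bar, clear of the chassis. Do not disturb the things lying behind.

Things in the scene. Friction and masses are not known exactly. Their poses are not given: they have to be found in the camera images.
- chassis: Fixed power-supply chassis. Origin: centre of its underside on the mat (z = 0). The parking post stands about 120 mm from it along its +y or -y. Base 134 (x) x 90 (y) mm, to z = 21. The cover's top lies on the upper edges (z = 98) of two side walls, 3 mm thick, 90 long in y, outer faces at x = +-48; end panels at y = +-45, to z = 84, with studs 6 mm out at z = 56.
- cover: Loose grey sheet-metal cover, an upside-down U open at both y ends, 0.25 to 0.5 kg, on the chassis, 4 mm play each side. Outside 110 (x) x 70 (y) x 75 mm high, walls and top 3 mm. Origin: centre between its lower edges, at z = 26 on the chassis, 21 hanging on the bar: it drops 5 mm as it leaves the chassis, 80 mm from origin to origin.
- cover_top (a point): Centre of the cover's flat top, 75 mm above its origin. Two black rubber ribs stand 11 mm up from the top, one along each open end: 90 mm long in the cover's x, 6 mm thick, outer faces at y = +-35 mm, flush with the ends. A fingertip can push against their outer faces.
- post: Fixed parking post, at the left or the right end of the chassis (they swap from run to run). Origin: centre of its round foot (72 mm across, 8 mm high) on the mat; yaw as the chassis. On top a wooden bar pivots about the post's vertical axis.
- bar (a joint): Angle (rad) of the bar: 0 = along the chassis y, against its stop; starts 0.45 to 0.8, grows anticlockwise seen from above, so the bar's +y end leans to -x and its -y end to +x. Stays where left (springs back under 0.1 from a hard push on the stop), friction 0.15 N m. Bar 120 mm long, pivoted at its middle, 24 wide, z = 77 to 93 mm. Near end 15 mm off the chassis at 0.
- cutters: Side cutters, 127x30x9 mm, loose on the mat behind the work. Origin: centre of the underside.
- board: Small circuit board with parts on it, 70x50x14 mm, loose on the mat behind the work. Origin: centre of the underside.
- reel: Small flat reel of desoldering braid, 40 mm across, 12 mm high, loose on the mat behind the work. Origin: centre of the underside.
Things that resemble listed ones, but are neither listed nor needed, are in the scene too. Of the things that look like the post, the middle-sized one is meant.

How it is judged:
On the way:
1. the bar is swung into line (within 0.2 rad of its stop) while the cover is still on the chassis (value of joint bar below 0.2 rad and horizontal distance between cover and chassis below 0.04 m), for 0.2 s.
At the end, for the whole second after the job is handed in: The cover hangs at rest over the bar: its middle within 25 mm of the post along the bar and 15 mm across it, level within 0.12 rad, in line with the chassis within 0.2 rad, its top resting on the bar and touching the chassis nowhere; the bar is within 0.2 rad of its stop (y of cover in the frame of post between -0.025 and 0.025 m and x of cover in the frame of post between -0.015 and 0.015 m and height (world z) of cover between 0.015 and 0.0235 m and angle between cover's own z axis and vertical below 0.12 rad and angle between the y axis of cover and the y axis of chassis, either way round below 0.2 rad and value of joint bar below 0.2 rad and contact force between cover and chassis below 0.05 N and linear speed of cover below 0.02 m/s and angular speed of cover below 0.1 rad/s).
It fails at once if the cover is lifted 20 mm or more off the chassis (height (world z) of cover above 0.046 m).
It fails at once if a thing lying behind is moved more than 30 mm (distance of any of cutters, board, reel from where it was at the start of the episode above 0.03 m).
It also fails if it takes over 40 s, if anything falls off the work surface, if the arm or the gripper's body presses on something with over 40 N, if the wrist force passes 120 N, or if a joint passes its speed limit or range.

## Working session

There is one attempt and no reset: what is moved stays moved. The work goes in short steps, Python scripts to look and compute and a tool call to move; the robot and the scene stay as the last step left them, time stands still between calls to the robot, and variables do not carry over. Pictures are saved under pics/ and viewed, at most 10 in all, crops included, and the job is handed in when it is done.

Besides the shell and the picture viewer there is one more tool, called as a command line: name --argument value ..., lists and objects as JSON in quotes. arm_command: Moves the arm, as the interface text tells. Its arguments: {"type":"object","properties":{"series":{"type":"array"},"newtons":{"type":"number"}},"required":["series"]}

```bash
mkdir -p pics; ls
cat > h.py <<'E'
import numpy as np, cv2
from bench import env
def cloud(f):
    d=f["depth"];h,w=d.shape
    u,v=np.meshgrid(np.arange(w),np.arange(h))
    p=cv2.undistortPoints(np.stack([u,v],-1).reshape(-1,1,2).astype(np.float64),f["mtx"],f["D"]).reshape(h,w,2)
    c=np.concatenate([p*d[...,None],d[...,None]],-1)
    T=f["world_from_camera"];P=c@T[:3,:3].T+T[:3,3]
    P[d==0]=np.nan
    return P
E
python3 - <<'E'
from h import *
s=env.get_state();print(s,env.nose_length)
ims=[]
for n in ["top","scene"]:
    f=env.grab_frame(n);cv2.imwrite(f"pics/{n}.png",f["color"][...,::-1])
    np.savez(f"{n}.npz",**f)
    for o in ["chassis","cover","post","bar","cutters","board","reel"]:
        print(n,o,[(np.round(b["centre"],3).tolist(),round(b["p"],2)) for b in env.boxes_of(o,f)[:4]])
E
```

```text
pics
{'t': 0.0, 'joint_pos': array([-1.27020070e+00,  3.26953428e-01, -1.93581175e-01,  1.05197453e+00,
       -3.27751990e-06,  1.43663812e+00]), 'dq': array([-5.20452875e-05, -9.88440474e-04, -1.21344716e-04,  6.04628624e-04,
       -7.78682366e-04, -5.84263310e-04]), 'effort': array([ 1.33822672e-03, -4.43399262e+01,  2.62442565e+01,  1.53385947e-02,
       -5.39533482e-05, -1.33340856e-05]), 'ee_pos': array([ 0.2315241 , -0.49830779,  0.25249762]), 'orientation': array([-8.53303689e-04,  9.76466167e-01,  2.15668940e-01, -7.28196643e-05]), 'wrist_force': array([-1.44552154, -0.4759728 ,  0.12776369]), 'torque': array([0.02131192, 0.01037188, 0.00610459]), 'grip_force': 0.0, 'opening': 0.08492209005411575} 0.022
top chassis [([0.524, -0.462, 0.03], 0.76)]
top cover [([0.546, -0.419, 0.103], 0.76)]
top post [([0.7, -0.475, 0.065], 0.77), ([0.536, -0.31, 0.09], 0.74), ([0.584, -0.611, 0.122], 0.65)]
top bar [([0.54, -0.311, 0.091], 0.82), ([0.592, -0.614, 0.122], 0.64), ([0.701, -0.474, 0.073], 0.53)]
top cutters [([0.704, -0.375, 0.009], 0.68)]
top board [([0.71, -0.296, 0.002], 0.74)]
top reel [([0.71, -0.226, 0.011], 0.62)]
scene chassis [([0.537, -0.469, 0.036], 0.84), ([0.536, -0.311, 0.086], 0.26)]
scene cover [([0.524, -0.422, 0.1], 0.74), ([0.535, -0.316, 0.095], 0.47)]
scene post [([0.702, -0.477, 0.06], 0.89), ([0.578, -0.618, 0.098], 0.84), ([0.533, -0.312, 0.082], 0.83), ([0.528, -0.421, 0.099], 0.22)]
scene bar [([0.582, -0.621, 0.12], 0.9), ([0.535, -0.314, 0.094], 0.73), ([0.702, -0.48, 0.07], 0.58)]
scene cutters [([0.532, -0.312, 0.082], 0.57)]
scene board [([0.708, -0.301, 0.004], 0.62)]
scene reel [([0.708, -0.232, 0.016], 0.7)]
```

View pics/top.png

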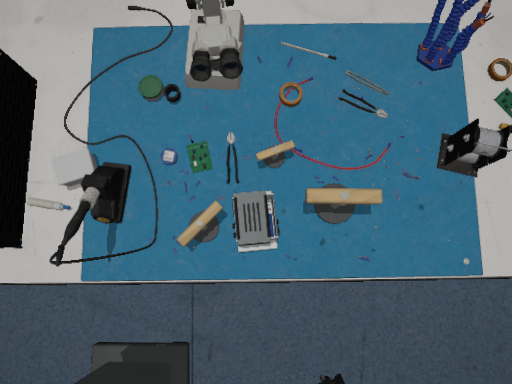

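View pics/scene.png

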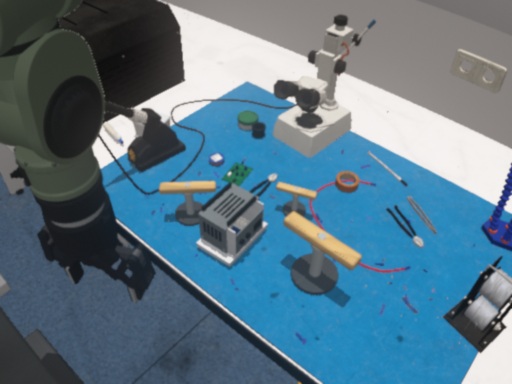

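Run:
```python
from h import *
for n in ["top","scene"]:
    P=cloud(dict(np.load(n+".npz"))).reshape(-1,3)
    P=P[~np.isnan(P[:,0])]
    def rect(name,cx,cy,r,z0,z1):
        m=(abs(P[:,0]-cx)<r)&(abs(P[:,1]-cy)<r)&(P[:,2]>z0)&(P[:,2]<z1)
        Q=P[m]; 
        if len(Q)<10: print(n,name,len(Q));return
        print(n,name,len(Q),np.round(np.median(Q[:,2]),4),cv2.minAreaRect((Q[:,:2]*1000).astype(np.float32)))
    rect("bar",.537,-.311,.068,.086,.097)
    rect("covertop",.53,-.42,.075,.0985,.106)
    rect("ribs",.53,-.42,.075,.109,.12)
    rect("base",.53,-.44,.1,.014,.026)
    rect("foot",.537,-.311,.05,.005,.011)
    rect("bar2",.584,-.615,.09,.115,.13)
```

```text
top bar 632 0.0928 ((548.9782104492188, -317.6237487792969), (25.90692901611328, 146.68939208984375), 44.046749114990234)
top covertop 1383 0.1013 ((549.95166015625, -425.91583251953125), (110.14837646484375, 83.56163024902344), 3.4108595848083496)
top ribs 228 0.112 ((549.3528442382812, -420.1460876464844), (88.69355773925781, 69.79203796386719), 4.127966403961182)
top base 335 0.0216 ((549.5466918945312, -426.009765625), (133.7599639892578, 89.6032943725586), 5.6417155265808105)
top foot 346 0.0081 ((539.31982421875, -299.506591796875), (74.06105041503906, 86.84310913085938), 12.63743782043457)
top bar2 1175 0.124 ((590.1453247070312, -614.468017578125), (162.56326293945312, 32.66340255737305), 88.43091583251953)
scene bar 535 0.0927 ((538.5736694335938, -309.4071960449219), (26.029268264770508, 119.99508666992188), 44.01565933227539)
scene covertop 1236 0.1013 ((550.37744140625, -427.14013671875), (110.46324920654297, 82.44537353515625), 4.656643390655518)
scene ribs 236 0.1115 ((549.8406372070312, -422.66796875), (88.61441040039062, 72.27875518798828), 5.039480686187744)
scene base 558 0.0206 ((549.4281005859375, -428.75079345703125), (135.6218719482422, 91.87950897216797), 5.0921630859375)
scene foot 408 0.0081 ((535.8021240234375, -304.87353515625), (72.59635162353516, 58.698219299316406), 33.81006622314453)
scene bar2 1333 0.1237 ((589.1893310546875, -616.2985229492188), (159.2456512451172, 34.62015914916992), 88.86953735351562)
```

The middle-sized post is the one left of the chassis, on the robot's +y side: pixel (203,223) in top and (190,190) in scene. Its bar leans about 0.68 rad. The chassis and cover are at (255,220) in top, with yaw of about 5°. First I'll turn the tool so that tool x is chassis +y and tool y is chassis +x, and close the fingers.

arm_command --series '[{"gripper": 0, "roll": -0.122}, {"roll": -0.122}, {"roll": -0.122}, {"roll": -0.122}, {"roll": -0.122}]' --newtons 30

```text
validation failed for argument at $.se...
```

arm_command --series '[{"roll": -0.122}, {"roll": -0.122}, {"roll": -0.122}, {"roll": -0.122}, {"roll": -0.122}]'

```text
validation failed for argument at $.se...
```

arm_command --series '[{"gripper": 0, "x": 0, "y": 0, "z": 0, "roll": -0.122}, {"gripper": 0, "x": 0, "y": 0, "z": 0, "roll": -0.122}, {"gripper": 0, "x": 0, "y": 0, "z": 0, "roll": -0.122}, {"gripper": 0, "x": 0, "y": 0, "z": 0, "roll": -0.122}, {"gripper": 0, "x": 0, "y": 0, "z": 0, "roll": -0.122}]' --newtons 30

```text
t: 1.22
ee_pos: [0.2317, -0.4988, 0.2533]
orientation: [-0.0, 0.865, 0.502, 0.0]
wrist_force: [-0.2, 0.1, -1.0]
opening: 0.0257
grip_force: 0.0
```

arm_command --series '[{"gripper": 0, "x": 0, "y": 0, "z": 0, "roll": -0.122}, {"gripper": 0, "x": 0, "y": 0, "z": 0, "roll": -0.122}, {"gripper": 0, "x": 0, "y": 0, "z": 0, "roll": -0.122}, {"gripper": 0, "x": 0, "y": 0, "z": 0, "roll": -0.122}, {"gripper": 0, "x": 0, "y": 0, "z": 0, "roll": -0.122}]'

```text
t: 1.63
ee_pos: [0.2317, -0.4988, 0.2533]
orientation: [-0.0, 0.675, 0.738, -0.0]
wrist_force: [-1.3, 0.5, -0.1]
opening: -0.0001
grip_force: 0.0
```

arm_command --series '[{"gripper": 0, "x": 2.5, "y": 2.9, "z": 0, "roll": 0}, {"gripper": 0, "x": 2.5, "y": 2.9, "z": 0, "roll": 0}, {"gripper": 0, "x": 2.5, "y": 2.9, "z": 0, "roll": 0}, {"gripper": 0, "x": 2.5, "y": 2.9, "z": 0, "roll": 0}, {"gripper": 0, "x": 2.5, "y": 2.9, "z": 0, "roll": 0}]'

```text
t: 2.05
ee_pos: [0.3666, -0.3608, 0.2534]
orientation: [0.0, 0.677, 0.736, -0.0]
wrist_force: [-0.8, 0.1, 0.2]
opening: -0.0001
grip_force: 0.0
```

arm_command --series '[{"gripper": 0, "x": 2.5, "y": 2.9, "z": 0, "roll": 0}, {"gripper": 0, "x": 2.5, "y": 2.9, "z": 0, "roll": 0}, {"gripper": 0, "x": 2.5, "y": 2.9, "z": 0, "roll": 0}, {"gripper": 0, "x": 0, "y": 0, "z": 0, "roll": 0}, {"gripper": 0, "x": 0, "y": 0, "z": 0, "roll": 0}]'

```text
t: 2.47
ee_pos: [0.4472, -0.2785, 0.2533]
orientation: [0.0, 0.675, 0.738, -0.0]
wrist_force: [0.4, -0.6, 0.5]
opening: -0.0001
grip_force: 0.0
```

arm_command --series '[{"gripper": 0, "x": 0, "y": 0, "z": 3.7, "roll": 0}, {"gripper": 0, "x": 0, "y": 0, "z": 3.7, "roll": 0}, {"gripper": 0, "x": 0, "y": 0, "z": 3.7, "roll": 0}, {"gripper": 0, "x": 0, "y": 0, "z": 3.7, "roll": 0}, {"gripper": 0, "x": 0, "y": 0, "z": 0, "roll": 0}]'

```text
t: 2.88
ee_pos: [0.4412, -0.2781, 0.0992]
orientation: [-0.006, 0.678, 0.735, -0.0]
wrist_force: [-1.2, 0.8, -0.5]
opening: -0.0001
grip_force: 0.0
```

arm_command --series '[{"gripper": 0, "x": 0, "y": 1, "z": 0, "roll": 0}, {"gripper": 0, "x": 0, "y": 1, "z": 0, "roll": 0}, {"gripper": 0, "x": 0, "y": 1, "z": 0, "roll": 0}, {"gripper": 0, "x": 0, "y": 0.8, "z": 0, "roll": 0}, {"gripper": 0, "x": 0, "y": 0.8, "z": 0, "roll": 0}]'

```text
t: 3.3
ee_pos: [0.4892, -0.2741, 0.1078]
orientation: [-0.004, 0.677, 0.736, -0.002]
wrist_force: [-24.3, 14.9, 33.1]
opening: 0.0002
grip_force: 18.9
```

arm_command --series '[{"gripper": 0, "x": 0, "y": 0.5, "z": 0, "roll": 0}, {"gripper": 0, "x": 0, "y": 0.5, "z": 0, "roll": 0}, {"gripper": 0, "x": 0, "y": 0.3, "z": 0, "roll": 0}, {"gripper": 0, "x": 0, "y": 0, "z": 0, "roll": 0}]'

```text
t: 3.63
ee_pos: [0.5038, -0.2717, 0.1081]
orientation: [-0.003, 0.676, 0.737, 0.001]
wrist_force: [-9.7, 7.7, 16.8]
opening: 0.0002
grip_force: 11.5
```

```bash
cat > m.py <<'E'
from h import *
def rects(tag):
  for n in ["top","scene"]:
    f=env.grab_frame(n);cv2.imwrite(f"pics/{n}_{tag}.png",f["color"][...,::-1])
    P=cloud(f).reshape(-1,3);P=P[~np.isnan(P[:,0])]
    d=P[:,:2]-[.5495,-.4272];c,s=np.cos(.0873),np.sin(.0873)
    P=np.c_[d@[c,s],d@[-s,c],P[:,2]]*1000   # chassis frame, mm
    def rect(name,x0,x1,y0,y1,z0,z1):
        Q=P[(P[:,0]>x0)&(P[:,0]<x1)&(P[:,1]>y0)&(P[:,1]<y1)&(P[:,2]>z0)&(P[:,2]<z1)]
        if len(Q)>9: print(n,name,len(Q),"z",np.median(Q[:,2]).round(1),"lo",np.percentile(Q,1,axis=0).round(1),"hi",np.percentile(Q,99,axis=0).round(1),"ang",round(cv2.minAreaRect(Q[:,:2].astype(np.float32))[2],1))
    rect("bar",-50,50,55,190,86,95); rect("ribs",-60,60,-60,170,103,114); rect("top",-60,60,-60,170,94,102.8); rect("base",-80,80,-60,60,17,24)
E
python3 -c "
from m import *
rects('b')"
```

```text
top bar 372 z 92.3 lo [-14.7  62.7  87. ] hi [ 25.  140.1  94.9] ang 15.7
top ribs 419 z 108.3 lo [-52.1 -27.8 103. ] hi [ 52.6  41.9 113.7] ang 89.3
top top 1368 z 100.7 lo [-53.3 -34.6  94.2] hi [ 54.9 131.5 102.7] ang 89.0
top base 278 z 20.9 lo [-66.2 -43.4  17.6] hi [65.1 44.7 23.9] ang 0.6
scene bar 457 z 92.5 lo [-38.1  60.1  86.2] hi [ 22.4 162.5  94.8] ang 17.2
scene ribs 454 z 109.3 lo [-50.8 -30.5 103. ] hi [ 45.4 162.8 113.7] ang 87.8
scene top 1300 z 100.9 lo [-54.1 -39.7  94.1] hi [ 55.4 157.3 102.7] ang 0.5
scene base 467 z 20.7 lo [-66.6 -46.9  17.1] hi [64.9 42.8 23.6] ang 90.0
```

arm_command --series '[{"gripper": 0, "x": 0, "y": -1.5, "z": 0, "roll": 0}, {"gripper": 0, "x": 0, "y": 0, "z": 1.2, "roll": 0}, {"gripper": 0, "x": 0, "y": 0, "z": 0, "roll": 0}]'

```text
t: 3.98
ee_pos: [0.4908, -0.2764, 0.0941]
orientation: [0.001, 0.677, 0.736, 0.0]
wrist_force: [-0.7, 0.9, -0.2]
opening: -0.0004
grip_force: 0.0
```

arm_command --series '[{"gripper": 0, "x": 0, "y": 0.6, "z": 0, "roll": 0}, {"gripper": 0, "x": 0, "y": 0.6, "z": 0, "roll": 0}, {"gripper": 0, "x": 0, "y": 0.3, "z": 0, "roll": 0}, {"gripper": 0, "x": 0, "y": 0.3, "z": 0, "roll": 0}, {"gripper": 0, "x": 0, "y": 0, "z": 0, "roll": 0}]'

```text
t: 4.4
ee_pos: [0.5077, -0.2737, 0.0934]
orientation: [-0.002, 0.676, 0.737, -0.0]
wrist_force: [-4.2, 2.7, 0.5]
opening: 0.0001
grip_force: 1.9
```

arm_command --series '[{"gripper": 0, "x": 0, "y": 0.3, "z": 0, "roll": 0}, {"gripper": 0, "x": 0, "y": 0.2, "z": 0, "roll": 0}, {"gripper": 0, "x": 0, "y": 0.2, "z": 0, "roll": 0}, {"gripper": 0, "x": 0, "y": 0, "z": 0, "roll": 0}]'

```text
t: 4.73
ee_pos: [0.5114, -0.2727, 0.0931]
orientation: [-0.004, 0.677, 0.736, -0.003]
wrist_force: [-13.5, 2.9, 7.8]
opening: 0.0002
grip_force: 6.8
```

```bash
python3 -c "
from m import *
rects('c')"
```

```text
top bar 359 z 92.4 lo [-11.5  60.9  87.7] hi [ 12.2 137.3  94.9] ang 89.9
top ribs 426 z 108.5 lo [-52.6 -27.7 103. ] hi [ 54.1  41.8 113.8] ang 89.2
top top 1368 z 100.6 lo [-53.3 -35.4  94.2] hi [ 54.8 122.6 102.7] ang 89.2
top base 277 z 20.6 lo [-66.3 -43.4  17.2] hi [65.2 44.4 23.8] ang 0.6
scene bar 472 z 92.7 lo [-38.5  57.9  86.2] hi [ 12.4 163.   94.9] ang 4.6
scene ribs 450 z 109.1 lo [-46.2 -30.6 103.1] hi [ 44.4 151.9 113.7] ang 83.5
scene top 1295 z 100.8 lo [-54.1 -39.9  94.1] hi [ 55.2 154.2 102.7] ang 89.5
scene base 465 z 20.7 lo [-67.  -46.8  17.4] hi [64.7 42.4 23.6] ang 88.4
```

arm_command --series '[{"gripper": 0, "x": 0, "y": -0.5, "z": 0, "roll": 0}, {"gripper": 0, "x": 0, "y": -1.5, "z": 0, "roll": 0}, {"gripper": 0, "x": 0, "y": 0, "z": -3.5, "roll": 0}, {"gripper": 0, "x": 0, "y": 0, "z": -3.5, "roll": 0}, {"gripper": 0, "x": 0, "y": 0, "z": -3, "roll": 0}]'

```text
t: 5.25
ee_pos: [0.4963, -0.2763, 0.1959]
orientation: [0.001, 0.677, 0.736, 0.0]
wrist_force: [1.2, -1.1, -0.4]
opening: 0.0
grip_force: 0.0
```

arm_command --series '[{"gripper": 5, "x": -3.7, "y": 0.9, "z": 0, "roll": 0}, {"gripper": 5, "x": -3.7, "y": 0.9, "z": 0, "roll": 0}, {"gripper": 5, "x": -3.7, "y": 0.9, "z": 0, "roll": 0}, {"gripper": 5, "x": -3.7, "y": 0.9, "z": 0, "roll": 0}, {"gripper": 5, "x": -3.7, "y": 0.9, "z": 0, "roll": 0}]'

```text
t: 5.67
ee_pos: [0.5572, -0.4585, 0.1947]
orientation: [0.002, 0.677, 0.736, 0.0]
wrist_force: [1.2, -0.9, -0.3]
opening: 0.0501
grip_force: 0.0
```

arm_command --series '[{"gripper": 5, "x": -3.7, "y": 0, "z": 0, "roll": 0}, {"gripper": 5, "x": 0, "y": 0, "z": 0, "roll": 0}, {"gripper": 5, "x": 0, "y": 0, "z": 2.0, "roll": 0}, {"gripper": 5, "x": 0, "y": 0, "z": 2.0, "roll": 0}, {"gripper": 5, "x": 0, "y": 0, "z": 0, "roll": 0}]'

```text
t: 6.08
ee_pos: [0.5577, -0.4921, 0.1491]
orientation: [-0.003, 0.677, 0.736, 0.0]
wrist_force: [-1.2, 1.2, -0.9]
opening: 0.0498
grip_force: 0.0
```

Run:
```python
from m import *
rects('d')
f=env.grab_frame("wrist");cv2.imwrite("pics/w.png",f["color"][...,::-1])
P=cloud(f);R=f["world_from_camera"]
s=env.get_state();p=s["ee_pos"];print(p)
Q=P.reshape(-1,3)-p
t=Q[(abs(Q[:,0])<.06)&(abs(Q[:,1])<.03)&(Q[:,2]>-.03)&(Q[:,2]<.03)]
print(len(t),np.percentile(t,[1,50],axis=0) if len(t) else 0)
```

```text
top bar 13 z 91.3 lo [  5.1 169.   89.5] hi [ 11.3 180.   94.8] ang 26.0
scene bar 481 z 92.7 lo [-12.1  58.6  86.3] hi [ 11.7 175.6  94.9] ang 0.3
scene ribs 319 z 109.1 lo [-49.7 -30.  103.1] hi [ 44.4  40.4 113.4] ang 0.5
scene top 960 z 100.7 lo [-54.1 -41.8  94.1] hi [ 53.3 155.3 102.7] ang 89.9
scene base 466 z 20.6 lo [-67.4 -46.8  17.3] hi [65.3 42.2 23.6] ang 89.3
[ 0.55919549 -0.49342743  0.15440183]
6311 [[-0.05191026 -0.01073704 -0.01731258]
 [ 0.02428427  0.00913855  0.01402048]]
```

The fingertips are about 18 mm ahead of the TCP at this opening. I'll lower to tip z of about 102 mm behind the rear rib and start the push.

arm_command --series '[{"gripper": 5, "x": 0, "y": -0.4, "z": 1.8, "roll": 0}, {"gripper": 5, "x": 0, "y": 0, "z": 1.6, "roll": 0}, {"gripper": 5, "x": 0, "y": 0, "z": 0, "roll": 0}, {"gripper": 5, "x": 0, "y": 0, "z": 0, "roll": 0}]'

```text
t: 6.57
ee_pos: [0.5548, -0.4936, 0.1203]
orientation: [0.0, 0.677, 0.736, 0.0]
wrist_force: [0.2, 0.2, 0.6]
opening: 0.0501
grip_force: 0.0
```

arm_command --series '[{"gripper": 5, "x": 0.8, "y": 0, "z": 0, "roll": 0}, {"gripper": 5, "x": 0.8, "y": 0, "z": 0, "roll": 0}, {"gripper": 5, "x": 0.5, "y": 0, "z": 0, "roll": 0}, {"gripper": 5, "x": 0.5, "y": 0, "z": 0, "roll": 0}, {"gripper": 5, "x": 0.5, "y": 0, "z": 0, "roll": 0}]'

```text
t: 6.98
ee_pos: [0.5523, -0.4631, 0.1205]
orientation: [0.001, 0.677, 0.736, -0.001]
wrist_force: [-0.3, -2.6, 1.1]
opening: 0.05
grip_force: 1.6
```

arm_command --series '[{"gripper": 5, "x": 0.5, "y": 0, "z": 0, "roll": 0}, {"gripper": 5, "x": 0.5, "y": 0, "z": 0, "roll": 0}, {"gripper": 5, "x": 0.5, "y": 0, "z": 0, "roll": 0}, {"gripper": 5, "x": 0.5, "y": 0, "z": 0, "roll": 0}, {"gripper": 5, "x": 0, "y": 0, "z": 0, "roll": 0}]'

```text
t: 7.4
ee_pos: [0.5504, -0.4422, 0.1198]
orientation: [0.0, 0.677, 0.736, 0.0]
wrist_force: [-0.2, -2.2, 2.3]
opening: 0.0501
grip_force: 1.2
```

```bash
python3 -c "
from m import *
rects('e')"
```

```text
top top 11 z 97.7 lo [-47.5 -42.5  94.6] hi [-44.6 -32.   99.5] ang 83.7
top base 102 z 21.2 lo [-66.4 -43.9  17.7] hi [-23.9  12.5  23.9] ang 39.0
scene bar 370 z 92.7 lo [-12.4  80.1  86.5] hi [ 11.3 175.3  94.9] ang 89.7
scene ribs 304 z 109.5 lo [-51.5 -26.4 103. ] hi [ 37.3  65.5 113.7] ang 89.8
scene top 655 z 100.4 lo [-54.9 -43.3  94.1] hi [ 48.5 162.7 102.8] ang 0.5
scene base 506 z 20.7 lo [-67.2 -46.7  17.4] hi [64.6 42.3 23.9] ang 0.1
```

arm_command --series '[{"gripper": 5, "x": 0.5, "y": 0, "z": 0, "roll": 0}, {"gripper": 5, "x": 0.5, "y": 0, "z": 0, "roll": 0}, {"gripper": 5, "x": 0.5, "y": 0, "z": 0, "roll": 0}, {"gripper": 5, "x": 0.5, "y": 0, "z": 0, "roll": 0}, {"gripper": 5, "x": 0.5, "y": 0, "z": 0, "roll": 0}]'

```text
t: 7.92
ee_pos: [0.5479, -0.4176, 0.1194]
orientation: [0.0, 0.677, 0.736, -0.0]
wrist_force: [-0.4, -4.2, 3.5]
opening: 0.0498
grip_force: 2.3
```

arm_command --series '[{"gripper": 5, "x": 0.5, "y": 0, "z": 0, "roll": 0}, {"gripper": 5, "x": 0.5, "y": 0, "z": 0, "roll": 0}, {"gripper": 5, "x": 0.5, "y": 0, "z": 0, "roll": 0}, {"gripper": 5, "x": 0, "y": 0, "z": 0, "roll": 0}]'

```text
t: 8.25
ee_pos: [0.5463, -0.4007, 0.1186]
orientation: [-0.001, 0.676, 0.737, 0.001]
wrist_force: [-0.5, -0.3, -1.1]
opening: 0.0501
grip_force: 0.0
```

```bash
python3 -c "
from m import *
rects('f')"
```

```text
top ribs 12 z 108.2 lo [-53.4 -23.8 103.7] hi [-38.4  54.7 113.1] ang 4.7
top top 76 z 98.9 lo [-54.5 -41.   94.6] hi [-39.   60.5 102.7] ang 4.5
top base 295 z 21.4 lo [-66.2 -43.3  17.2] hi [16.3 42.6 24. ] ang 89.9
scene bar 224 z 92.7 lo [-46.6 103.   86.4] hi [ 11.9 177.   94.9] ang 61.4
scene ribs 214 z 108.2 lo [-45.2  15.1 103.1] hi [ 30.9 108.2 113.6] ang 89.2
scene top 710 z 98.1 lo [-55.1 -43.5  94.1] hi [ 50.  163.8 102.5] ang 0.3
scene base 620 z 20.8 lo [-66.8 -46.9  17.4] hi [64.4 42.8 23.8] ang 89.8
```

arm_command --series '[{"gripper": 5, "x": 0.4, "y": 0, "z": 0, "roll": 0}, {"gripper": 5, "x": 0.4, "y": 0, "z": 0, "roll": 0}, {"gripper": 5, "x": 0.4, "y": 0, "z": 0, "roll": 0}, {"gripper": 5, "x": 0.4, "y": 0, "z": 0, "roll": 0}, {"gripper": 5, "x": 0, "y": 0, "z": 0, "roll": 0}]'

```text
t: 8.77
ee_pos: [0.5452, -0.3859, 0.1191]
orientation: [-0.001, 0.677, 0.736, 0.0]
wrist_force: [0.4, 0.8, 0.3]
opening: 0.0499
grip_force: 0.0
```

```bash
python3 -c "
from m import *
rects('g')"
```

```text
top bar 12 z 93.8 lo [-49.4  61.4  91.9] hi [-37.1  72.5  95. ] ang 84.8
top top 123 z 97.1 lo [-54.3 -42.6  94.4] hi [ 47.3  83.3 101.6] ang 39.9
top base 402 z 21.4 lo [-66.2 -42.7  17.8] hi [45.7 42.1 23.9] ang 0.2
scene bar 206 z 93.2 lo [-48.1  67.6  86.1] hi [ 35.4 175.5  95. ] ang 5.3
scene ribs 173 z 106.9 lo [-43.9  29.8 103.1] hi [ 32.6 123.4 113.8] ang 0.6
scene top 738 z 96.5 lo [-54.7 -43.1  94.1] hi [ 49.4 158.6 102.3] ang 89.5
scene base 623 z 20.8 lo [-66.9 -47.   17.3] hi [63.7 43.1 23.7] ang 0.2
```

View pics/scene_g.png

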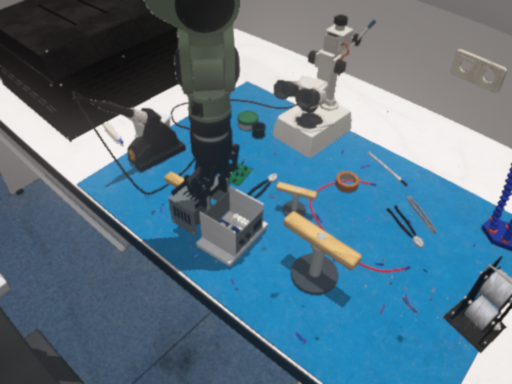

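The cover at (190,205) already hangs over the bar, with the fingers behind its rear rib. About 30 mm of push remains.

arm_command --series '[{"gripper": 5, "x": 0.4, "y": 0, "z": 0.1, "roll": 0}, {"gripper": 5, "x": 0.4, "y": 0, "z": 0.1, "roll": 0}, {"gripper": 5, "x": 0.4, "y": 0, "z": 0.1, "roll": 0}, {"gripper": 5, "x": 0.4, "y": 0, "z": 0, "roll": 0}, {"gripper": 5, "x": 0.4, "y": 0, "z": 0, "roll": 0}]'

```text
t: 9.28
ee_pos: [0.544, -0.3673, 0.1168]
orientation: [0.001, 0.677, 0.736, -0.0]
wrist_force: [-0.5, -4.9, 3.7]
opening: 0.0503
grip_force: 2.2
```

arm_command --series '[{"gripper": 5, "x": 0.4, "y": 0, "z": 0, "roll": 0}, {"gripper": 5, "x": 0.4, "y": 0, "z": 0, "roll": 0}, {"gripper": 5, "x": 0.3, "y": 0, "z": 0, "roll": 0}, {"gripper": 5, "x": 0, "y": 0, "z": 0, "roll": 0}]'

```text
t: 9.62
ee_pos: [0.5428, -0.3552, 0.1162]
orientation: [-0.0, 0.677, 0.736, 0.0]
wrist_force: [1.2, -2.0, 0.9]
opening: 0.0499
grip_force: 1.2
```

arm_command --series '[{"gripper": 5, "x": -1, "y": 0, "z": 0, "roll": 0}, {"gripper": 5, "x": -2, "y": 0, "z": -1, "roll": 0}, {"gripper": 5, "x": -3, "y": 0, "z": -2.5, "roll": 0}, {"gripper": 5, "x": -3, "y": 0, "z": -2.5, "roll": 0}, {"gripper": 5, "x": -3, "y": 0, "z": -2.5, "roll": 0}]'

```text
t: 10.03
ee_pos: [0.5521, -0.4755, 0.2006]
orientation: [-0.002, 0.677, 0.736, 0.001]
wrist_force: [1.8, 0.2, 0.2]
opening: 0.0501
grip_force: 0.0
```

arm_command --series '[{"gripper": 5, "x": -4, "y": 0, "z": 0, "roll": 0}, {"gripper": 5, "x": -4, "y": 0, "z": 0, "roll": 0}, {"gripper": 5, "x": -4, "y": 0, "z": 0, "roll": 0}, {"gripper": 5, "x": 0, "y": 0, "z": 0, "roll": 0}]'

```text
t: 10.37
ee_pos: [0.5608, -0.6027, 0.1942]
orientation: [-0.002, 0.679, 0.734, -0.0]
wrist_force: [-0.6, -0.1, -2.8]
opening: 0.0501
grip_force: 0.0
```

```bash
python3 -c "
from m import *
rects('h')"
```

```text
top bar 521 z 93.8 lo [-47.7  61.3  88. ] hi [ 49.1 178.1  95. ] ang 0.6
top ribs 245 z 106.9 lo [-43.5  85.  103.4] hi [ 43.5 154.8 111. ] ang 89.6
top top 1467 z 96.3 lo [-53.5 -21.2  94.1] hi [ 54.2 159.6 101. ] ang 89.4
top base 404 z 21.2 lo [-22.4 -41.   17.3] hi [67.4 42.8 23.9] ang 0.9
scene bar 297 z 93.8 lo [-48.8  58.1  86.6] hi [ 44.8 175.8  95. ] ang 0.8
scene ribs 223 z 106.4 lo [-44.3  82.1 103.2] hi [ 43.2 153.8 109.2] ang 89.6
scene top 1296 z 96.5 lo [-54.5 -40.   94.1] hi [ 54.4 150.8 102.3] ang 0.7
scene base 629 z 20.9 lo [-66.9 -46.8  17.4] hi [63.4 43.  23.7] ang 0.2
```

View pics/scene_h.png

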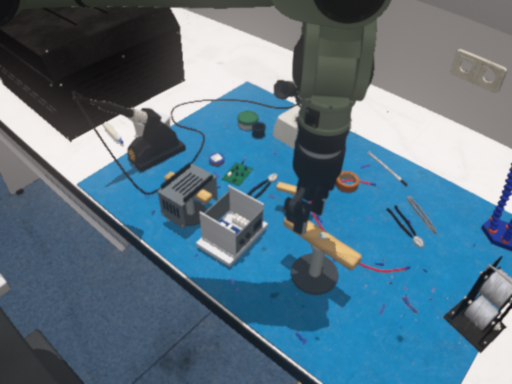

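The cover at (188,195) hangs level and centred on the bar, clear of the chassis. The things lying behind haven't moved.

```bash
python3 -c "
from bench import env
print(env.job_done())"
```

```text
the job is handed in; nothing more can be done
None
```

The job is handed in, with no verdict returned: the bar is against its stop and the cover hangs level over its middle, centred within about 2 mm and clear of the chassis by camera measurement, after about 10.5 s.

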